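# Clamp a hoe blade with the swing strap and cam lever

## Robot

A 6-joint arm with a two-finger parallel gripper is mounted at the origin on the work surface. World frame = base frame: x ahead of the robot, y to its left, z up, the work surface at z = 0. Lengths are in mm, angles in rad, forces in N, time in s.
With the tool pointing down it reaches from about 275 to 750 mm from the base axis. Payload 10.2 kg.
Tool frame: the origin (TCP) lies between the finger pads; the fingertips stand 19 mm ahead of it and the grasp point (between the pads) is the TCP; z points along the fingers, y is the line along which they close (so a half turn about z gives the same grasp; the last joint's range is limited). The gripper opens to 88 mm and grips with 3 to 60 N. Pads are 18 mm wide; open, the fingers measure 123 mm over their backs; the gripper's body (75 mm by 187 mm) begins 45 mm behind the grasp point.
Start: joints at [1.084, 0.313, 1.498, -0, 1.331, -0.223], TCP at [136.907, 506.841, 257.72] pointing down, gripper open.
Joint ranges: [-2.94, 2.94], [-0.97, 2.17], [0.19, 2.56], [-1.23, 4.37], [0.02, 3.11], [-2.88, 2.88]. Speed limits (rad/s): [2.39, 2.39, 3.01, 3.14, 3.14, 3.14].

## Interface

Orientations are given as a unit quaternion [x, y, z, w].
In Python, from station import r, eyes gives the robot as it stands. The module is installed in compiled form; this text tells all that it offers.
- The arm moves only by the tool play_rows, never from a script. Its argument "targets" is a list of rows, each a list of 5 numbers: the gripper command: -1 is shut, 1 is fully open, values between are in proportion, then the shift along the tool's x, y, z in cm, then the turn about the tool's z in rad. A call has 1 to 20 rows; each row shifts and turns the commanded pose from where the row before left it, along the tool's axes as they then stand; what a row does not reach is not made up. A row lasts 1/10 s, in which the tool goes at most 50 mm and 8.59 degrees, less where a joint would pass 70% of its speed; a pose out of reach is approached as far as the arm can. A call is refused whole if a number of a shift passes 5 or a number of a turn 0.15, either way. A call with a gripper value outside its range is refused whole. The fingers move at their own pace and stop on an object; "squeeze" is the grip in N (left out, the last holds). Time passes only in rows, so rows that do not move let the fingers close. It gives the time, the measured TCP pose, the force, the opening and the grip force at its end, in the units of the state.
- r.observe(): the state, without advancing time (a new reading comes with each control period).
- eyes.camera(name): name is "scene" or "top" or "wrist"; returns a dict with "color" (420x560x3 uint8, red, green, blue), "fx", "fy", "cx", "cy" (pixels), "k1" (the pictures are not rectified: a ray, as slopes to the right and down, at radius r is drawn at 1 + k1 r^2 times it, then the intrinsics apply), "rvec" (rotation vector, rad) and "tvec" (3), from world to camera coordinates, as OpenCV has them. Camera axes: x right, y down, z forward; pixel columns grow to the right and rows downward; lengths in mm; the calibration is good to about 2 mm. A picture is of the moment at which its call begins. There is no depth.
- r.close_job(): hands the job in; it is judged then, once.
The state is a dict: "time": time; "joint_positions": joint angles; "qvel": joint speeds; "effort": joint torques, N m; "tcp_pos": TCP position; "ee_rot": TCP orientation; "wrist_force": force on the tool from outside, world axes, zero at the start; "wrist_torque": the same for the moment, N m; "grip_width": opening from 0.0 (shut) to 1.0 (fully open); "grasp_force": force on a finger pad.
Only numpy, scipy, OpenCV 4.12 (cv2) and the standard library are available. Lean on these libraries where they do the work, as an engineer would, in place of code of your own. Each camera call takes 0.05 s, during which the arm holds its last target. There are 200 camera calls.

## Task

Clamp the hoe blade in the bench fixture by pushing alone: with the back or side of a finger swing the clamp strap over the blade until it rests against its stop, and then push the cam lever all the way down so that the foot bears on the blade. Do not push the lever down before the strap is over, and leave the blade and the other things on the bench where they lie.

Things in the scene. Friction and masses are not known exactly. Their poses are not given: they have to be found in the camera images.
- fixture: Dark steel base plate fixed to the bench, 20 mm thick, x +-110, y -110 to +150 mm from its origin, which lies at bench height; z up. Two rest bars at x = +-60 (tops 45 mm high) carry the blade. Upright pivot post, 32 mm thick, at x 0, y +85. Stop post, 12 mm thick and 86 mm high, at x +19.5, y +48.
- strap (a joint): Clamp strap's angle (rad) about its pivot. 0: over the blade, pointing along the fixture's -y, against its stop. Grows to 1.75 towards the fixture's -x: it points along (-sin, -cos) in fixture x, y. Starts at 1.15 to 1.6; stays where left (about 2 N at the nose). Plain bar 26 mm wide, underside 78 and top 96 mm above the bench, nose end 118 mm from the pivot; it clears the blade by 27 mm.
- strap_pivot (a point): Point on the strap's upright pivot axis at the height of the strap's top face, 96 mm above the bench; its axes turn with the strap (-y points to the nose, +y to the side on which the lever lies, z up).
- strap_nose (a point): Middle of the strap's nose end face, 118 mm from the pivot axis, 87 mm above the bench; axes as strap_pivot.
- foot: Round pressure foot, 24 mm across, hanging on a thin spindle under the strap 95 mm from the pivot. Origin in the middle of its underside, 53 mm above the bench while the lever is up (2 mm above the blade); a linkage inside the strap drives it down onto the blade as the lever goes down.
- lever (a joint): Angle (rad) of the cam lever, carried by the strap. 0: raised, 69 degrees above level; 1.1: fully down, 6 degrees above level (hard stop); elevation = 1.2 - value. Starts at 0 to 0.2; stays where left (about 3 N at its end, a little more near the bottom). Its axle is above the strap's pivot and it leans away from the nose, so it is pushed from the nose side and above, outward and down.
- lever_axle (a point): Middle of the lever's level axle, 112 mm above the bench, above the strap's pivot. x runs along the axle, y along the lever to its end, z out of its upper face (the face to push).
- lever_pad (a point): Middle of the upper face of the lever's flat end pad: pad 60 mm long, 26 mm wide, 12 mm thick, its middle 100 mm from the axle and its end 130 mm; axes as lever_axle.
- blade: Loose steel hoe blade, 6 mm thick, lying flat along the fixture's x on the two rest bars, 45 to 51 mm above the bench: 150 by 80 mm plate with a stepped tang to +x, 245 mm long in all. Origin on its underside, 20 mm to the +x side of the plate's middle; z up.
- bolt: Loose steel hexagon bolt, 55 mm high, standing on its head on the base plate. Origin in the middle of its underside.
- punch: Loose dark steel punch, about 125 mm long and 12 mm thick, lying on the base plate. Origin under its middle.
- tin: Closed metal tin, 70 mm across, 90 mm high, standing on the bench beyond the fixture. Origin in the middle of its underside.
- rivet_cup: Open steel cup, 70 mm across, 70 mm high, standing on the bench beyond the fixture. Origin in the middle of its underside.
- hammer: Hammer lying on the bench on the fixture's -y side. Origin at its underside.
- wrench: Wrench lying flat on the bench on the fixture's +y side, below where the lever comes down. Origin at its underside.

How it is judged (in metres and radians):
On the way, in this order (a step that is already met when the one before it is completed fails the run):
1. the strap is swung over the blade to its stop (within 0.12 rad) with the lever still up (value of joint strap below 0.12 rad and value of joint lever below 0.5 rad), for 0.2 s.
2. the lever is pushed fully down (within 0.12 rad of its stop) (value of joint lever above 0.98 rad and value of joint strap below 0.12 rad), for 0.2 s.
At the end, for the whole second after the job is handed in: The strap is within 0.12 rad of its stop over the blade, the lever within 0.12 rad of its lower stop, and the foot presses on the blade with more than 2 N; the blade lies flat and still on its rests within 12 mm of where it started (all of step 2 and contact force between foot and blade above 2 N and distance of blade from where it was at the start of the episode below 0.012 m and angle between blade's own z axis and vertical below 0.05 rad and linear speed of blade below 0.01 m/s); the robot touches nothing.
It fails at once if the lever is pushed down (beyond 0.6 rad) while the strap is not over the blade (more than 0.25 rad from its stop) (value of joint lever above 0.6 rad and value of joint strap above 0.25 rad).
It fails at once if the blade is shoved or lifted more than 20 mm (distance of blade from where it was at the start of the episode above 0.02 m).
It fails at once if another thing on the bench is moved or lifted more than 30 mm, or the tin, cup or bolt is tipped over (distance of any of bolt, punch, tin, rivet_cup, hammer, wrench from where it was at the start of the episode above 0.03 m or angle between any of tin, rivet_cup, bolt's own z axis and vertical above 0.5 rad).
It also fails if it takes over 48 s, if anything falls off the work surface, if the arm or the gripper's body presses on something with over 40 N, if the wrist force passes 120 N, or if a joint passes its speed limit or range.

## Working session

There is one attempt and no reset: what is moved stays moved. The work goes in short steps, Python scripts to look and compute and a tool call to move; the robot and the scene stay as the last step left them, time stands still between calls to the robot, and variables do not carry over. Pictures are saved under pics/ and viewed, at most 10 in all, crops included, and the job is handed in when it is done.

Besides the shell and the picture viewer there is one more tool, called as a command line: name --pt "numbers of a row" for each row, then --argument value for the rest. play_rows: Moves the arm, as the interface text tells. Its arguments: {"type":"object","properties":{"targets":{"type":"array","items":{"type":"array","items":{"type":"number"}}},"squeeze":{"type":"number"}},"required":["targets"]}

```bash
mkdir -p pics; cat > h.py <<'E'
import numpy as np, cv2
from station import r, eyes
def snap(n,f=None):
    c=eyes.camera(n); 
    if f: cv2.imwrite('pics/'+f,cv2.cvtColor(c['color'],cv2.COLOR_RGB2BGR))
    return c
def K(c): return np.array([[c['fx'],0,c['cx']],[0,c['fy'],c['cy']],[0,0,1.]]),np.array([c['k1'],0,0,0,0.])
def ray(c,uv):
    k,d=K(c); R=cv2.Rodrigues(np.array(c['rvec'],float))[0]; t=np.array(c['tvec'],float).ravel()
    p=cv2.undistortPoints(np.array(uv,float).reshape(-1,1,2),k,d).reshape(-1,2)
    D=np.c_[p,np.ones(len(p))]@R; return -R.T@t,D
def onz(c,uv,z):
    o,D=ray(c,uv); z=np.broadcast_to(z,len(D)); return o+D*((z-o[2])/D[:,2])[:,None]
def proj(c,P):
    k,d=K(c); return cv2.projectPoints(np.array(P,float).reshape(-1,1,3),np.array(c['rvec'],float),np.array(c['tvec'],float),k,d)[0].reshape(-1,2)
E
python3 - <<'E'
from h import *
import pickle
d={n:snap(n,n+'0.png') for n in('scene','top')}
pickle.dump(d,open('c0.pkl','wb'))
for n in d: print(n,onz(d[n],[[280,210]],0), ray(d[n],[[0,0]])[0])
s=r.observe();print(s['time'],s['tcp_pos'],s['ee_rot'],s['wrist_force'])
E
```

```text
scene [[403.4757316   30.16745345   0.        ]] [1492.49704763  -42.54219615  697.26319176]
top [[682.87106005  25.82839809   0.        ]] [ 390.53186621   21.40882934 1281.5209836 ]
0.1 [136.81437804 506.67841204 257.25073363] [ 1.31511193e-01  9.91314543e-01 -4.98536566e-04 -1.83751707e-04] [ 0.59935533 -0.40739964 -0.72004967]
```

View pics/top0.png

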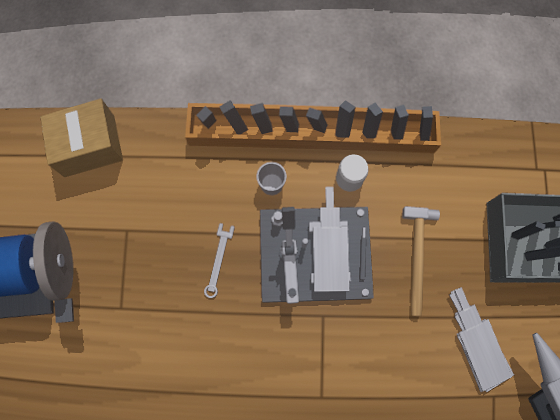

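View pics/scene0.png

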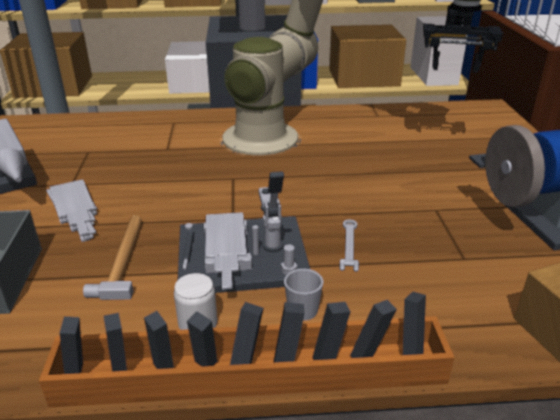

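The top view shows the fixture plate with corners near (260,209), (369,206), (373,300) and (263,303). The strap points image-down (fixture -x), with its nose near (291,300), and the dark lever pad is near (288,215). Next I'll zoom in.

```bash
python3 - <<'E'
from h import *
import pickle
d=pickle.load(open('c0.pkl','rb'))
a=cv2.cvtColor(d['top']['color'][180:310,245:385],cv2.COLOR_RGB2BGR)
b=cv2.cvtColor(d['scene']['color'][160:300,170:320],cv2.COLOR_RGB2BGR)
a=cv2.resize(a,(400,371),interpolation=3);b=cv2.resize(b,(398,371),interpolation=3)
cv2.imwrite('pics/z0.png',np.hstack([a,b]))
c=d['top']
P=onz(c,[[260,209],[369,206],[373,300],[263,303]],20);print(P.round(0))
E
```

```text
[[ 679.   73.   20.]
 [ 694. -188.   20.]
 [ 470. -196.   20.]
 [ 457.   59.   20.]]
```

View pics/z0.png

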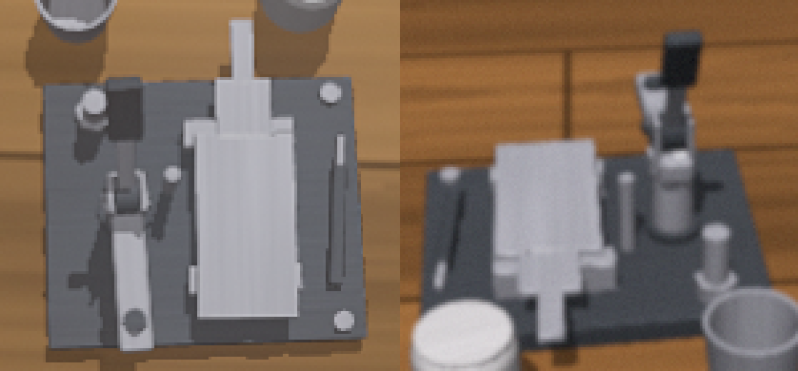

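The zoom gives sharper plate corners, the nose end at zoom (137,348), the bolt top at (95,102) and the stop post top at (173,173). The left view also shows the lever raised and leaning away from the nose.

```bash
python3 - <<'E'
from h import *
import pickle
d=pickle.load(open('c0.pkl','rb'))
c=d['top']
z=lambda *p:[[245+x/2.857,180+y/2.854] for x,y in p]
P=onz(c,z((43,84),(351,77),(365,340),(48,348)),20)[:,:2]
L=np.array([[110,150],[110,-110],[-110,-110],[-110,150.]])
pm,lm=P.mean(0),L.mean(0)
A=(L-lm).T@(P-pm); th=np.arctan2(A[0,1]-A[1,0],A[0,0]+A[1,1])
R=np.array([[np.cos(th),-np.sin(th)],[np.sin(th),np.cos(th)]]);o=pm-R@lm
print('fix',o,th,'res',(P-(L@R.T+o)).round(1).tolist())
F=lambda p:(p-o)@R
for n,p,h in [('nose',(137,348),96),('stop',(173,173),86),('bolt',(95,102),75),('spindle',(134,321),96),('padtip',(126,80),210),('tin',(300,0),90)]:
    w=onz(c,z(p),h)[0,:2]; print(n,w.round(),F(w).round(1))
f=F(onz(c,z((137,348)),96)[0,:2])-[0,85];print('strap',np.arctan2(-f[0],-f[1]),np.hypot(*f))
W=lambda x,y:R@[x,y]+o
print('pivot',W(0,85))
# pad from two views: top & scene pad far-end centre
b=d['scene'];zs=lambda x,y:[[170+x*150/398,160+y*140/371]]
def tri(u,v):
    o1,D1=ray(c,u);o2,D2=ray(b,v);D1=D1[0];D2=D2[0]
    s=np.linalg.lstsq(np.c_[D1,-D2],o2-o1,rcond=None)[0];p=o1+D1*s[0];q=o2+D2*s[1];return (p+q)/2,np.linalg.norm(p-q)
t,e=tri(z((126,82)),zs(282,35));print('padtip',t,e,F(t[:2]),'elev',np.arctan2(t[2]-112,np.hypot(*(F(t[:2])-[0,85]))))
s=r.observe();q=s['ee_rot']
from scipy.spatial.transform import Rotation as Ro
print(Ro.from_quat(q).as_matrix().round(3))
E
```

```text
fix [576.41829752 -81.28959962] 0.050294756348499496 res [[-0.4, -0.7], [-0.1, 0.8], [-0.1, 1.1], [0.6, -1.2]]
nose [457.  -8.] [-115.3   79. ]
stop [595. -33.] [20.7 46.9]
bolt [652.  29.] [ 81.3 106.5]
spindle [478.  -5.] [-94.7  80.7]
padtip [640.   7.] [67.5 84.8]
tin [ 737. -133.] [158.1 -59.5]
strap 1.5187323920020863 115.4305699499111
pivot [572.14504534   3.60291663]
padtip [634.35448834   7.68512049 226.47200708] 1.4225909304387145 [62.33600514 85.94955199] elev 1.072096435383096
[[-0.965  0.261 -0.   ]
 [ 0.261  0.965 -0.001]
 [ 0.    -0.001 -1.   ]]
```

Fixture origin is at (576.4, -81.3) with yaw 0.050, the strap is at about 1.52 and the lever at about 0.13. I'll close the gripper and turn the tool so its y axis points at world angle -0.735, the mid direction of the sweep.

play_rows --pt "-1 0 0 0 0.146" --pt "-1 0 0 0 0.146" --pt "-1 0 0 0 0.146" --pt "-1 0 0 0 0.146" --pt "-1 0 0 0 0.146" --pt "-1 0 0 0 0.146" --pt "-1 0 0 0 0.146" --pt "-1 0 0 0 0.146" --pt "-1 0 0 0 0.146" --pt "-1 0 0 0 0.146" --pt "-1 0 0 0 0.146" --pt "-1 0 0 0 0.146" --pt "-1 0 0 0 0.146" --pt "-1 0 0 0 0.146" --pt "-1 0 0 0 0" --squeeze 10

```text
time: 1.6
tcp_pos: [136.9, 506.7, 257.4]
ee_rot: [0.915, 0.404, -0.0, 0.0]
wrist_force: [-0.3, -0.1, 0.8]
grip_width: 0.01
grasp_force: 0.0
```

```bash
cat > plan.py <<'E'
from h import *
from scipy.spatial.transform import Rotation as Ro
o=np.array([576.42,-81.29]);th=0.0503
R=np.array([[np.cos(th),-np.sin(th)],[np.sin(th),np.cos(th)]])
W=lambda x,y,z:np.r_[R@[x,y]+o,z]
def push(phi,h=18.5,rho=105,gap=0,z=97):
    u=np.array([-np.sin(phi),-np.cos(phi)]);m=np.array([np.cos(phi),-np.sin(phi)])
    p=np.array([0,85])+rho*u-(13+h+gap)*m; return W(*p,z)
def steps(pts):   # tool-frame shifts in cm between waypoints, from the present pose
    s=r.observe();M=Ro.from_quat(s['ee_rot']).as_matrix();p=np.array(s['tcp_pos'])
    print('t',s['time'],'tcp',p.round(1),'f',np.round(s['wrist_force'],1),'w',round(s['grip_width'],3))
    print('tool y ang',np.arctan2(M[1,1],M[0,1]))
    for q in pts: print(q.round(1),(M.T@(q-p)/10).round(2));p=q
E
python3 - <<'E'
from plan import *
steps([push(1.52,gap=25,z=257),push(1.52,gap=25)]+[push(f) for f in (1.5,1.25,1.0,.75,.5,.25,.1,.02)])
E
```

```text
t 1.6 tcp [136.9 506.7 257.4] f [-0.3 -0.1  0.8] w 0.01
tool y ang -0.7383400673395725
[462.   49.2 257. ] [-11.96  54.84   0.06]
[462.   49.2  97. ] [ 1.0e-02 -0.0e+00  1.6e+01]
[464.1  22.2  97. ] [-1.86  1.98  0.  ]
[462.9  -5.1  97. ] [-2.1   1.75  0.  ]
[468.4 -31.9  97. ] [-1.61  2.21  0.  ]
[480.4 -56.4  97. ] [-1.01  2.54  0.  ]
[498.1 -77.3  97. ] [-0.35  2.71  0.  ]
[520.4 -93.1  97. ] [0.33 2.71 0.  ]
[535.5 -99.7  97. ] [ 0.52  1.56 -0.  ]
[ 543.8 -102.3   97. ] [ 0.37  0.79 -0.  ]
```

play_rows --pt "-1 -0.6 2.74 0 0" --pt "-1 -0.6 2.74 0 0" --pt "-1 -0.6 2.74 0 0" --pt "-1 -0.6 2.74 0 0" --pt "-1 -0.6 2.74 0 0" --pt "-1 -0.6 2.74 0 0" --pt "-1 -0.6 2.74 0 0" --pt "-1 -0.6 2.74 0 0" --pt "-1 -0.6 2.74 0 0" --pt "-1 -0.6 2.74 0 0" --pt "-1 -0.6 2.74 0 0" --pt "-1 -0.6 2.74 0 0" --pt "-1 -0.6 2.74 0 0" --pt "-1 -0.6 2.74 0 0" --pt "-1 -0.6 2.74 0 0" --pt "-1 -0.6 2.74 0 0" --pt "-1 -0.6 2.74 0 0" --pt "-1 -0.6 2.74 0 0" --pt "-1 -0.6 2.74 0 0" --pt "-1 -0.6 2.74 0 0"

```text
time: 3.6
tcp_pos: [462.5, 48.7, 257.6]
ee_rot: [0.913, 0.407, -0.0, -0.0]
wrist_force: [0.4, -0.8, 0.5]
grip_width: 0.007
grasp_force: 0.0
```

play_rows --pt "-1 0 0 2 0" --pt "-1 0 0 2 0" --pt "-1 0 0 2 0" --pt "-1 0 0 2 0" --pt "-1 0 0 2 0" --pt "-1 0 0 2 0" --pt "-1 0 0 2 0" --pt "-1 0 0 2 0" --pt "-1 0 0 0 0"

```text
time: 4.5
tcp_pos: [460.8, 49.8, 95.8]
ee_rot: [0.914, 0.407, -0.002, -0.001]
wrist_force: [-0.2, -0.2, -0.0]
grip_width: 0.006
grasp_force: 0.0
```

```bash
python3 - <<'E'
from plan import *
steps([push(f) for f in (1.5,1.25,1.0,.75,.5,.25,.1,.02)])
c=snap('top')['color'][180:310,245:385];b=snap('scene')['color'][140:300,150:322]
cv2.imwrite('pics/z1.png',cv2.cvtColor(np.hstack([cv2.resize(c,(400,371)),cv2.resize(b,(399,371))]),cv2.COLOR_RGB2BGR))
E
```

```text
t 4.5 tcp [460.8  49.8  95.8] f [-0.2 -0.2 -0. ] w 0.006
tool y ang -0.7334460730040643
[464.1  22.2  97. ] [-1.83  2.1  -0.12]
[462.9  -5.1  97. ] [-2.11  1.74 -0.  ]
[468.4 -31.9  97. ] [-1.62  2.2  -0.  ]
[480.4 -56.4  97. ] [-1.02  2.54 -0.01]
[498.1 -77.3  97. ] [-0.36  2.71 -0.01]
[520.4 -93.1  97. ] [ 0.32  2.71 -0.01]
[535.5 -99.7  97. ] [ 0.51  1.56 -0.01]
[ 543.8 -102.3   97. ] [ 0.37  0.8  -0.  ]
```

View pics/z1.png

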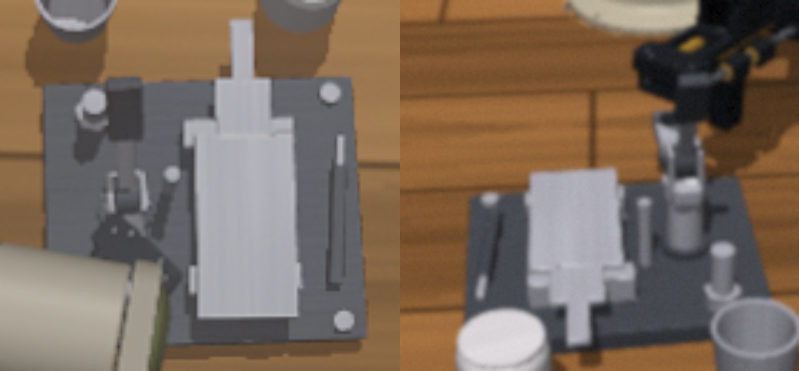

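The view shows the closed gripper on the +y side of the strap, clear of the lever, with nothing disturbed. I'll start the sweep.

play_rows --pt "-1 -0.46 0.52 0 0" --pt "-1 -0.46 0.52 0 0" --pt "-1 -0.46 0.52 0 0" --pt "-1 -0.46 0.52 0 0" --pt "-1 -0.7 0.58 0 0" --pt "-1 -0.7 0.58 0 0" --pt "-1 -0.7 0.58 0 0" --pt "-1 -0.54 0.73 0 0" --pt "-1 -0.54 0.73 0 0" --pt "-1 -0.54 0.73 0 0" --pt "-1 0 0 0 0"

```text
time: 5.7
tcp_pos: [469.4, -33.0, 97.7]
ee_rot: [0.915, 0.404, -0.0, 0.0]
wrist_force: [-0.4, -0.7, 0.5]
grip_width: 0.003
grasp_force: 0.0
```

```bash
python3 - <<'E'
from plan import *
steps([push(f) for f in (.75,.5,.25,.1,.02)])
c=snap('top')['color'][180:310,245:385];b=snap('scene')['color'][140:300,150:322]
cv2.imwrite('pics/z2.png',cv2.cvtColor(np.hstack([cv2.resize(c,(400,371)),cv2.resize(b,(399,371))]),cv2.COLOR_RGB2BGR))
E
```

```text
t 5.7 tcp [469.4 -33.   97.7] f [-0.4 -0.7  0.5] w 0.003
tool y ang -0.7380489304087652
[480.4 -56.4  97. ] [-0.99  2.39  0.07]
[498.1 -77.3  97. ] [-0.35  2.71  0.  ]
[520.4 -93.1  97. ] [0.33 2.71 0.  ]
[535.5 -99.7  97. ] [0.52 1.56 0.  ]
[ 543.8 -102.3   97. ] [0.37 0.79 0.  ]
```

View pics/z2.png

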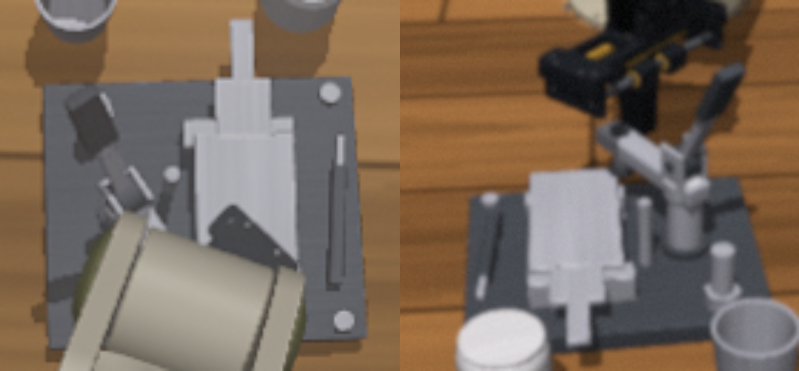

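The strap has swung to about 1.0 rad: its nose is near zoom (615,135) in the scene view, the lever has turned with it and is still raised, and the blade has not moved. I'll carry on to the stop.

play_rows --pt "-1 -0.33 0.8 0 0" --pt "-1 -0.33 0.8 0 0" --pt "-1 -0.33 0.8 0 0" --pt "-1 -0.12 0.9 0 0" --pt "-1 -0.12 0.9 0 0" --pt "-1 -0.12 0.9 0 0" --pt "-1 0.11 0.9 0 0" --pt "-1 0.11 0.9 0 0" --pt "-1 0.11 0.9 0 0" --pt "-1 0.17 0.52 0 0" --pt "-1 0.17 0.52 0 0" --pt "-1 0.17 0.52 0 0" --pt "-1 0.12 0.26 0 0" --pt "-1 0.12 0.26 0 0" --pt "-1 0.12 0.26 0 0" --pt "-1 0 0 0 0" --pt "-1 0 0 0 0"

```text
time: 7.5
tcp_pos: [543.4, -101.2, 97.8]
ee_rot: [0.914, 0.405, 0.0, 0.0]
wrist_force: [-0.6, -1.0, 0.5]
grip_width: 0.004
grasp_force: 0.1
```

```bash
python3 - <<'E'
from plan import *
steps([push(0)])
E
```

```text
t 7.5 tcp [ 543.4 -101.2   97.8] f [-0.6 -1.   0.5] w 0.004
tool y ang -0.7369847864854796
[ 546.  -102.8   97. ] [0.05 0.3  0.08]
```

play_rows --pt "-1 0.14 0.14 0 0" --pt "-1 0.14 0.14 0 0" --pt "-1 0 0 0 0"

```text
time: 7.8
tcp_pos: [547.4, -101.1, 97.7]
ee_rot: [0.914, 0.405, 0.0, 0.0]
wrist_force: [-0.8, -0.7, 0.7]
grip_width: 0.005
grasp_force: 0.4
```

play_rows --pt "-1 0.14 0.14 0 0" --pt "-1 0.1 0.1 0 0" --pt "-1 0 0 0 0"

```text
time: 8.1
tcp_pos: [550.8, -100.8, 97.7]
ee_rot: [0.914, 0.405, 0.0, 0.0]
wrist_force: [-1.9, -0.9, 0.3]
grip_width: 0.006
grasp_force: 0.4
```

```bash
python3 - <<'E'
from plan import *
steps([])
c=snap('top')['color'][180:310,245:385];b=snap('scene')['color'][140:300,150:322]
cv2.imwrite('pics/z3.png',cv2.cvtColor(np.hstack([cv2.resize(c,(400,371)),cv2.resize(b,(399,371))]),cv2.COLOR_RGB2BGR))
E
```

```text
t 8.1 tcp [ 550.8 -100.8   97.7] f [-1.9 -0.9  0.3] w 0.006
tool y ang -0.7369694141553188
```

View pics/z3.png

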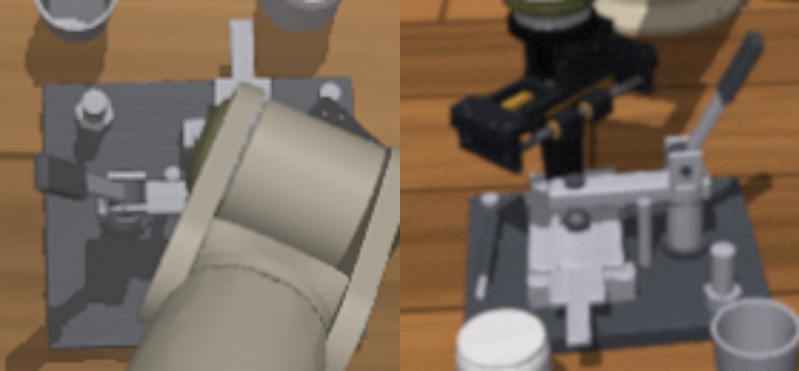

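The strap now lies across the blade, close to the stop post near zoom (645,220) in the scene view, and the lever is still up. The wrist force shows only friction, so I'll push a little further until it meets the stop.

play_rows --pt "-1 0.14 0.14 0 0" --pt "-1 0.07 0.07 0 0" --pt "-1 0 0 0 0"

```text
time: 8.5
tcp_pos: [551.8, -100.7, 97.5]
ee_rot: [0.914, 0.405, -0.002, -0.001]
wrist_force: [-13.6, -2.6, 5.9]
grip_width: 0.004
grasp_force: 6.8
```

Contact with the stop: 13.6 N. I'll hold briefly, back off, rise and turn so the tool's y axis lies along the fixture's x.

play_rows --pt "-1 0 0 0 0" --pt "-1 0 0 0 0" --pt "-1 -0.7 -0.7 0 0" --pt "-1 -0.7 -0.7 0 0" --pt "-1 0 0 -2.5 0" --pt "-1 0 0 -2.5 0" --pt "-1 0 0 -2.5 -0.13" --pt "-1 0 0 -2.5 -0.13" --pt "-1 0 0 -2.5 -0.13" --pt "-1 0 0 -2.5 -0.13" --pt "-1 0 0 0 -0.13" --pt "-1 0 0 0 -0.137" --pt "-1 0 0 0 0"

```text
time: 9.8
tcp_pos: [534.0, -101.5, 247.9]
ee_rot: [0.689, 0.725, 0.0, 0.0]
wrist_force: [-0.2, 0.0, -1.0]
grip_width: 0.007
grasp_force: 0.0
```

```bash
cat >> plan.py <<'E'
def lev(v,s=100,n=6,h=9,gap=0):
    e=1.2-v; C=np.array([85,112])+s*np.array([np.cos(e),np.sin(e)])+(n+gap)*np.array([-np.sin(e),np.cos(e)])
    return W(0,C[0]-h,C[1]+19)
E
python3 - <<'E'
from plan import *
steps([lev(0.1,gap=30),lev(0.0)]+[lev(f) for f in (.2,.4,.6,.8,1.,1.1)])
c=snap('top');b=snap('scene')
import pickle;pickle.dump({'top':c,'scene':b},open('c1.pkl','wb'))
cv2.imwrite('pics/z4.png',cv2.cvtColor(np.hstack([cv2.resize(c['color'][180:310,245:385],(400,371)),cv2.resize(b['color'][140:300,150:322],(399,371))]),cv2.COLOR_RGB2BGR))
E
```

```text
t 9.8 tcp [ 534.  -101.5  247.9] f [-0.2  0.  -1. ] w 0.007
tool y ang 0.05129158159631638
[571.9   7.9 236.5] [10.72  4.35  1.15]
[571.1  25.2 226.4] [1.74 0.   1.01]
[570.1  43.5 218.4] [1.83 0.   0.8 ]
[569.3  59.9 206.9] [1.64 0.   1.15]
[568.6  73.7 192.4] [1.38 0.   1.45]
[568.1  84.3 175.5] [ 1.06 -0.    1.69]
[567.7  91.3 156.7] [ 0.7  -0.    1.87]
[567.6  93.4 147. ] [ 0.21 -0.    0.98]
```

View pics/z4.png

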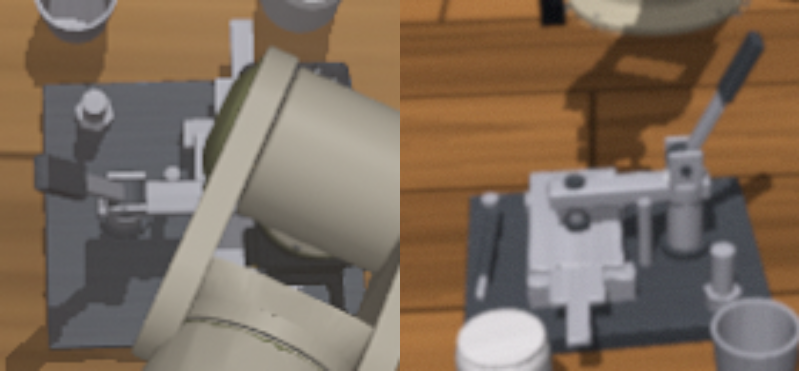

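The strap rests against the stop post with the lever still up and the blade in place. Next I'll approach the lever from the nose side and push it along its arc.

play_rows --pt "-1 1.8 0.73 0.19 0" --pt "-1 1.8 0.73 0.19 0" --pt "-1 1.8 0.73 0.19 0" --pt "-1 1.8 0.73 0.19 0" --pt "-1 1.76 0.72 0.19 0" --pt "-1 1.76 0.72 0.2 0" --pt "-1 0.58 0 0.34 0" --pt "-1 0.58 0 0.34 0" --pt "-1 0.58 0 0.34 0" --pt "-1 0.6 0 0.27 0" --pt "-1 0.6 0 0.27 0" --pt "-1 0.6 0 0.27 0" --pt "-1 0.55 0 0.38 0" --pt "-1 0.55 0 0.38 0" --pt "-1 0.55 0 0.38 0" --pt "-1 0 0 0 0"

```text
time: 11.5
tcp_pos: [569.2, 60.2, 205.9]
ee_rot: [0.689, 0.725, -0.0, -0.0]
wrist_force: [0.6, 0.2, 0.0]
grip_width: 0.004
grasp_force: 0.1
```

```bash
python3 - <<'E'
from plan import *
steps([lev(f) for f in (.4,.6,.8,1.,1.1)])
b=snap('scene')
cv2.imwrite('pics/z5.png',cv2.cvtColor(cv2.resize(b['color'][140:300,150:322],(399,371)),cv2.COLOR_RGB2BGR))
E
```

```text
t 11.5 tcp [569.2  60.2 205.9] f [0.6 0.2 0. ] w 0.004
tool y ang 0.050553331372887075
[569.3  59.9 206.9] [-0.03  0.01 -0.1 ]
[568.6  73.7 192.4] [1.38 0.   1.45]
[568.1  84.3 175.5] [1.06 0.   1.7 ]
[567.7  91.3 156.7] [0.7  0.   1.87]
[567.6  93.4 147. ] [0.21 0.   0.98]
```

View pics/z5.png

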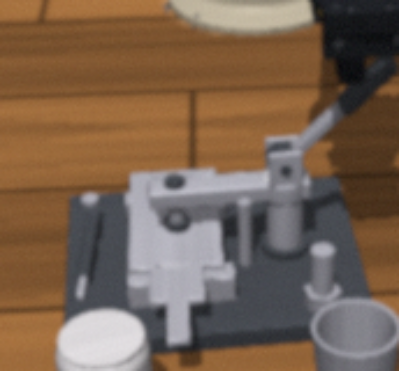

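The lever is going down with the finger on its pad, and the strap is still at its stop (bar from (155,190) to (305,190)). I'll continue down the arc.

play_rows --pt "-1 0.46 0 0.48 0" --pt "-1 0.46 0 0.48 0" --pt "-1 0.46 0 0.48 0" --pt "-1 0.36 0 0.56 0" --pt "-1 0.36 0 0.56 0" --pt "-1 0.34 0 0.56 0" --pt "-1 0.23 0 0.62 0" --pt "-1 0.23 0 0.62 0" --pt "-1 0.24 0 0.62 0" --pt "-1 0.1 0 0.3 0" --pt "-1 0.1 0 0.3 0" --pt "-1 0 0 0.2 0" --pt "-1 0 0 0 0"

```text
time: 12.85
tcp_pos: [567.7, 92.9, 148.5]
ee_rot: [0.689, 0.725, 0.0, -0.0]
wrist_force: [0.0, -0.2, 0.3]
grip_width: 0.006
grasp_force: 0.4
```

play_rows --pt "-1 0 0 0.2 0" --pt "-1 0 0 0.2 0" --pt "-1 0 0 0 0"

```text
time: 13.15
tcp_pos: [567.9, 93.2, 146.5]
ee_rot: [0.689, 0.725, 0.001, 0.0]
wrist_force: [-6.2, 0.4, 16.6]
grip_width: 0.009
grasp_force: 7.9
```

play_rows --pt "-1 0 0 0.15 0" --pt "-1 0 0 0 0" --pt "-1 0 0 0 0"

```text
time: 13.45
tcp_pos: [568.1, 93.2, 146.2]
ee_rot: [0.689, 0.725, 0.001, 0.001]
wrist_force: [-9.5, 0.1, 26.0]
grip_width: 0.006
grasp_force: 12.6
```

The lever is on its hard stop: 26 N with no further motion. I'll lift straight up, clear it and look.

play_rows --pt "-1 0 0 -0.3 0" --pt "-1 0 0 -1 0" --pt "-1 0 0 -2 0" --pt "-1 -1 0 -3 0" --pt "-1 -2 0 -3 0" --pt "-1 -3 0 -3 0" --pt "-1 -4 -2 -2 0" --pt "-1 -4 -2 0 0" --pt "-1 -4 -2 0 0" --pt "-1 -4 -2 0 0" --pt "-1 0 0 0 0" --pt "-1 0 0 0 0"

```text
time: 14.65
tcp_pos: [498.7, -131.2, 286.3]
ee_rot: [0.69, 0.724, 0.0, -0.0]
wrist_force: [-0.7, -0.3, 0.6]
grip_width: 0.004
grasp_force: 0.0
```

```bash
python3 - <<'E'
from plan import *
steps([])
c=snap('top');b=snap('scene')
cv2.imwrite('pics/z6.png',cv2.cvtColor(np.hstack([cv2.resize(c['color'][180:310,215:355],(400,371)),cv2.resize(b['color'][140:300,150:322],(399,371))]),cv2.COLOR_RGB2BGR))
E
```

```text
t 14.65 tcp [ 498.7 -131.2  286.3] f [-0.7 -0.3  0.6] w 0.004
tool y ang 0.04825030813276756
```

View pics/z6.png

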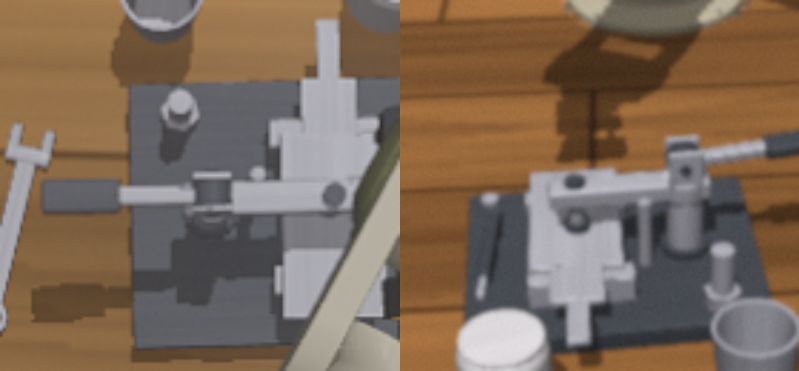

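The lever is nearly level (pad at zoom (80,195) in the top view), the strap lies over the blade with its spindle at (334,195), and the blade and bolt have not moved. One quick numeric check before handing in.

```bash
python3 - <<'E'
from plan import *
c=snap('top')
z=lambda x,y:[[215+x/2.857,180+y/2.854]]
F=lambda w:(w[0,:2]-o)@R
p=F(onz(c,z(334,195),97));t=F(onz(c,z(43,195.5),131))
print(p,np.arctan2(-p[0],85-p[1]),t,np.arctan2(t[0],t[1]-85),np.arctan2(p[0]-t[0],t[1]-p[1]))
E
```

```text
[  0.2347334  -10.24570798] -0.002464498679566494 [ -0.41161228 211.6730733 ] -0.0032493948825175747 0.0029125243490670818
```

The strap angle comes out at about 0.00 rad and the lever end is 127 mm out, which fits the lever being fully down. Handing in.

```bash
python3 -c "
from station import r
print(r.close_job())"
```

```text
the job is handed in; nothing more can be done
None
```

I swung the strap over the blade to its stop, then pushed the cam lever down to its hard stop, and handed the job in at about 15 s; the foot's force on the blade was not measured directly, and the hand-in returned no verdict.

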